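# Lock the bicycle keys in the key safe and arm it

## Task

Put every bicycle lock key lying on the shelf into the open key safe, shut its lid fully, then fit the flat-blade driver from its stand into the slotted cam lock on the lid and turn it clockwise (seen from above) a quarter turn until it stops. Then put the driver back in its stand and let go of it, and arm the safe on its keypad by pressing the left, then the right, then the middle button fully down, one at a time (left and right as the robot sees them). Leave the other things on the shelf where they are.

Things in the scene. Friction and masses are not known exactly. Their poses are not given: they have to be found in the camera images.
- key_a: aluminium bicycle lock key, one of two to four identical ones (None if absent), 73 mm long, 30 g, lying flat: a head 34 (x) x 24 (y) x 12 (z) mm with rounded edges, and a blade 9 mm wide, 4 mm thick that sticks out 39 mm from the head along +x. Origin: centre of the underside of the head, z up. Grip the head across y. Its start yaw is within 0.9 rad of world +x.
- key_b: aluminium bicycle lock key, one of two to four identical ones (None if absent), 73 mm long, 30 g, lying flat: a head 34 (x) x 24 (y) x 12 (z) mm with rounded edges, and a blade 9 mm wide, 4 mm thick that sticks out 39 mm from the head along +x. Origin: centre of the underside of the head, z up. Grip the head across y. Its start yaw is within 0.9 rad of world +x.
- key_c: aluminium bicycle lock key, one of two to four identical ones (None if absent), 73 mm long, 30 g, lying flat: a head 34 (x) x 24 (y) x 12 (z) mm with rounded edges, and a blade 9 mm wide, 4 mm thick that sticks out 39 mm from the head along +x. Origin: centre of the underside of the head, z up. Grip the head across y. Its start yaw is within 0.9 rad of world +x.
- key_d: aluminium bicycle lock key, one of two to four identical ones (None if absent), 73 mm long, 30 g, lying flat: a head 34 (x) x 24 (y) x 12 (z) mm with rounded edges, and a blade 9 mm wide, 4 mm thick that sticks out 39 mm from the head along +x. Origin: centre of the underside of the head, z up. Grip the head across y. Its start yaw is within 0.9 rad of world +x.
- safe: key safe: fixed grey steel box 160 (x) x 230 (y) x 60 (z) mm, open top, walls and floor 5 mm thick. Origin: centre of its underside; front faces -x. The lid's hinge line runs along y on the far (+x) upper rim, 80 mm from the origin in x, 60 mm up, at the underside of the lid. A key is inside when its origin is inside the box below the rim.
- lid (a joint): lid angle in rad: 0 shut, grows as the front edge swings up and back (stop 1.75); starts at 1.4 to 1.7. A stiff hinge (0.35 N m) keeps it wherever it is left, so push it all the way down; below 0.05 is shut. Lid 160 (hinge line to free edge) x 230 mm, 10 mm thick, 0.3 kg; shut, its top is 70 mm above the shelf.
- cam (a joint): turn of the cam lock in rad: starts at 0 to 0.25, grows clockwise as seen from outside (from above when the lid is shut), stop at 1.571 where it is seated; above 1.42 counts as seated. Stays where left; resists with about 0.08 N m.
- cam_slot (a point): centre of the slotted steel cam head at the slot's mouth, 120 mm from the hinge line, mid-width, 10 mm above the lid's outer face (80 mm above the shelf when shut). x along the slot, z out of the lid. Slot 5.5 mm wide, 8 mm deep, 34 mm long, ended by a level fixed collar, 34 mm inside, 44 mm outside. With the lid shut, the slot's yaw is the safe's yaw minus joint cam.
- driver: stubby flat-blade driver, blade down in its stand, 90 g. Origin on its axis under its round flange (diameter 36, 6 mm thick). Above: flat-sided black handle 30 (x) x 14 (y) mm, 6 to 52 mm above the origin (grip across y, 30 mm above the origin). Below: shank of 10 mm diameter and steel blade 20 mm wide (x), 3 mm thick (y), tip 45 mm below the origin. z up.
- driver_tip (a point): middle of the driver's blade tip, on its axis 45 mm below the driver's origin
- stand: fixed wooden stand 56 x 56 x 60 mm with an upright through hole of 26 mm diameter in its centre; the driver's flange rests on its top, 60 mm above the shelf. Origin: centre of its underside. The driver is back when its flange sits on the top (height within 5 mm, centre within 8 mm), upright and let go; any yaw.
- keypad: fixed white keypad 75 (x) x 145 (y) x 12 (z) mm with three black round buttons in a row along y, 44 mm apart. Origin: centre of its underside.
- btn_left (a joint): press depth in m of the left button: 0 up, 0.006 fully down (3.5 N); counts as pressed beyond 0.004 with the others up; springs back
- btn_middle (a joint): press depth in m of the middle button: 0 up, 0.006 fully down (3.5 N); counts as pressed beyond 0.004 with the others up; springs back
- btn_right (a joint): press depth in m of the right button: 0 up, 0.006 fully down (3.5 N); counts as pressed beyond 0.004 with the others up; springs back
- btn_left_top (a point): centre of the top face of the left button (at +y of the keypad, on the robot's left), 26 mm diameter; moves 6 mm down when pressed
- btn_middle_top (a point): centre of the top face of the middle button (in the middle), 26 mm diameter; moves 6 mm down when pressed
- btn_right_top (a point): centre of the top face of the right button (at -y of the keypad, on the robot's right), 26 mm diameter; moves 6 mm down when pressed
- torch: red plastic torch 150 mm long, lying; leave alone
- coaster: round white ceramic coaster 96 mm across, 8 mm thick; leave alone
- shoe_tree_1: grey hard plastic shoe tree about 220 mm long; leave alone
- shoe_tree_2: the other shoe tree; leave alone
- polish_tin: flat round steel shoe polish tin 76 mm across, 24 mm high; leave alone
- glasses_case: dark glasses case 60 x 160 x 40 mm; leave alone
There are look-alikes about, which are no part of the job. Leave any purple look-alike of the keypad alone.

How it is judged (in metres and radians):
On the way, in this order (a step that is already met when the one before it is completed fails the run):
1. every key is in the safe and the lid is shut (x of key_a in the frame of safe between -0.076 and 0.076 m and y of key_a in the frame of safe between -0.111 and 0.111 m and z of key_a in the frame of safe between -0.005 and 0.055 m and x of key_b in the frame of safe between -0.076 and 0.076 m and y of key_b in the frame of safe between -0.111 and 0.111 m and z of key_b in the frame of safe between -0.005 and 0.055 m and x of key_c in the frame of safe between -0.076 and 0.076 m and y of key_c in the frame of safe between -0.111 and 0.111 m and z of key_c in the frame of safe between -0.005 and 0.055 m and x of key_d in the frame of safe between -0.076 and 0.076 m and y of key_d in the frame of safe between -0.111 and 0.111 m and z of key_d in the frame of safe between -0.005 and 0.055 m and value of joint lid below 0.05 rad), for 0.2 s.
2. the cam lock is turned home with the driver's blade in its slot (value of joint cam above 1.42 rad and value of joint lid below 0.05 rad and distance between driver_tip and cam_slot below 0.012 m), for 0.2 s.
3. the driver is back in its stand and let go (horizontal distance between driver and stand below 0.008 m and z of driver in the frame of stand between 0.055 and 0.065 m and angle between driver's own z axis and vertical below 0.12 rad and contact force between the fingers and driver below 0.1 N), for 0.2 s.
4. the left button is pressed fully, the others up (value of joint btn_left above 0.004 m and value of joint each of btn_middle, btn_right below 0.002 m), for 0.05 s.
5. the right button is pressed fully, the others up (value of joint btn_right above 0.004 m and value of joint each of btn_left, btn_middle below 0.002 m), for 0.05 s.
6. the middle button is pressed fully, the others up (value of joint btn_middle above 0.004 m and value of joint each of btn_left, btn_right below 0.002 m), for 0.05 s.
At the end, for the whole second after the job is handed in: Keys inside the safe below its rim, lid shut (below 0.05 rad), cam seated (above 1.42 rad), driver in its stand (centre within 8 mm, height within 5 mm, tilt below 0.12 rad), at rest and let go, and all buttons up again after being pressed left, right, middle (all of step 1 and all of step 3 and value of joint cam above 1.42 rad and linear speed of driver below 0.02 m/s and value of joint each of btn_left, btn_middle, btn_right below 0.002 m); the robot touches nothing.
It fails at once if one of the other things is moved more than 4 cm (distance of any of torch, coaster, shoe_tree_1, shoe_tree_2, polish_tin, glasses_case from where it was at the start of the episode above 0.04 m).
It fails at once if two buttons are pressed at once (value of joint each of btn_left, btn_middle above 0.003 m or value of joint each of btn_middle, btn_right above 0.003 m or value of joint each of btn_left, btn_right above 0.003 m).
Of key_a, key_b, key_c, key_d only 2 to 4 are there at a start; the rules pass over those that are not, and their reading is None.
At some moment in a run one of key_a, key_b, key_c, key_d may be knocked a few centimetres aside while the robot is not near it.
It also fails if it takes over 210 s, if anything falls off the work surface, if the arm or the gripper's body presses on something with over 40 N, if the wrist force passes 120 N, or if a joint passes its speed limit or range.

## Robot

A 6-joint arm with a two-finger parallel gripper is mounted at the origin on the work surface. World frame = base frame: x ahead of the robot, y to its left, z up, the work surface at z = 0. Lengths are in mm, angles in rad, forces in N, time in s.
With the tool pointing down it reaches from about 250 to 775 mm from the base axis. Payload 4 kg.
Tool frame: the origin (TCP) lies midway between the tips of the shut fingers; the grasp point (between the pads) lies 19 mm behind it (ctrl.hold_point_z is the distance from the TCP to the grasp point, in mm); z points along the fingers, y is the line along which they close (so a half turn about z gives the same grasp; the last joint's range is limited). The gripper opens to 85 mm and grips with 20 to 120 N. Pads are 22 mm wide; open, the fingers measure 114 mm over their backs; the gripper's body (76 mm by 85 mm) begins 54 mm behind the grasp point. The pads swing forward as they close: fully open they stand 13 mm farther back than shut.
Start: joints at [-1.402, 0.087, 1.371, -0, 1.684, -0.103], TCP at [147.653, -529.827, 231.341] pointing down, gripper open.
Joint ranges: [-3.1, 3.1], [-0.76, 2.03], [0.27, 2.55], [-1.08, 4.22], [0.17, 2.65], [-2.57, 2.57]. Speed limits (rad/s): [2.79, 2.79, 3.14, 3.14, 3.14, 3.14].

## Interface

Orientations are given as [roll, pitch, yaw] about the fixed x, y, z axes, in that order (R = Rz(yaw) Ry(pitch) Rx(roll)).
In Python, from cell import ctrl gives the robot as it stands.
- The arm moves only by the tool step_arm, never from a script. Its arguments are lists of equal length, an entry for each row: "xyz": the shift along the world's x, y, z scaled (see below), a list of three; "twist": the turn about the world's z scaled (see below). In form: {"xyz": [[tx, ty, tz], ...], "twist": [twist, ...]}. A call has 1 to 10 rows; each row shifts and turns the commanded pose from where the row before left it; what a row does not reach is not made up. The controller multiplies each number of a shift by 250 mm and each number of a turn by 0.5 rad. A row lasts 1/10 s, in which the tool goes at most 50 mm and 8.59 degrees, less where a joint would pass 70% of its speed; a pose out of reach is approached as far as the arm can. A call with a number of a shift or a turn outside -1 to 1 is refused whole. A call with a gripper value outside its range is refused whole. "jaw" is the opening, from 0 (shut) to 1 (fully open), set as the call begins (left out, the last holds). The fingers move at their own pace and stop on an object; the grip force is fixed at half the most. Time passes only in rows, so rows that do not move let the fingers close. It gives the time, the measured TCP pose, the force, the opening and the grip force at its end, in the units of the state.
- ctrl.get_state(): the state, without advancing time (a new reading comes with each control period).
- ctrl.grab_frame(name): name is "scene" or "top"; returns the picture (480x640x3 uint8, red, green, blue); there is no depth.
- ctrl.camera_params(name): a dict with "K" (3x3 intrinsics, pixels), "k1" (the pictures are not rectified: a ray, as slopes to the right and down, at radius r is drawn at 1 + k1 r^2 times it, then the intrinsics apply), "xyz" and "orientation" of the camera in the world. Camera axes: x right, y down, z forward; pixel columns grow to the right and rows downward; lengths in mm; the calibration is good to about 2 mm. A picture is of the moment at which its call begins. camera_params takes no time and is no camera call.
- ctrl.close_job(): hands the job in; it is judged then, once.
The state is a dict: "t": time; "joint_pos": joint angles; "joint_velocities": joint speeds; "tau": joint torques, N m; "position": TCP position; "ee_rot": TCP orientation; "contact_force": force on the tool from outside, world axes, zero at the start; "wrist_torque": the same for the moment, N m; "width": finger opening in mm; "gripper_force": force on a finger pad.
Only numpy, scipy, OpenCV 4.12 (cv2) and the standard library are available. Lean on these libraries where they do the work, as an engineer would, in place of code of your own. Each camera call takes 0.05 s, during which the arm holds its last target. There are 200 camera calls.

## Working session

There is one attempt and no reset: what is moved stays moved. The work goes in short steps, Python scripts to look and compute and a tool call to move; the robot and the scene stay as the last step left them, time stands still between calls to the robot, and variables do not carry over. Pictures are saved under pics/ and viewed, at most 14 in all, crops included, and the job is handed in when it is done.

Besides the shell and the picture viewer there is one more tool, called after "Call:" as name(argument=value, ...) on one line, values as JSON. step_arm: Moves the arm, as the interface text tells. Its arguments: {"type":"object","properties":{"xyz":{"type":"array"},"twist":{"type":"array"},"jaw":{"type":"number"}},"required":["xyz","twist"]}

```bash
mkdir -p pics; ls
python3 - <<'E'
from cell import ctrl
import cv2
for n in("scene","top"):
    im=ctrl.grab_frame(n); cv2.imwrite(f"pics/{n}0.png",im[:,:,::-1]); print(n,ctrl.camera_params(n))
print(ctrl.get_state())
E
```

```text
pics
scene {'K': array([[450.36798499,   0.        , 306.67911263],
       [  0.        , 450.36798499, 245.90306276],
       [  0.        ,   0.        ,   1.        ]]), 'k1': -0.021511078146222357, 'xyz': array([1113.65842184,  770.94365546,  691.13542449]), 'orientation': array([-2.12830919, -0.01189157,  2.50338077])}
top {'K': array([[507.24320088,   0.        , 320.01068689],
       [  0.        , 507.24320088, 235.67627128],
       [  0.        ,   0.        ,   1.        ]]), 'k1': -0.12275869316148846, 'xyz': array([ 462.01822708,    3.7946537 , 1502.31783969]), 'orientation': array([-3.07934743, -0.00869296, -1.56991589])}
{'t': 0.1, 'joint_pos': array([-1.40207827e+00,  8.78988140e-02,  1.37211083e+00, -1.05154074e-05,
        1.68360349e+00, -1.03087651e-01]), 'joint_velocities': array([-0.00076986, -0.00171892, -0.00503898, -0.00131102,  0.00066923,
        0.00115541]), 'tau': array([ 2.09779042e-03, -3.53016937e+01, -3.14218855e+01, -1.18776438e-04,
        7.96190347e-03, -9.12887174e-06]), 'position': array([ 147.58221408, -529.36356647,  230.24258285]), 'ee_rot': array([-3.13958183e+00, -1.97521922e-04,  2.71804331e-01]), 'contact_force': array([-0.00721517,  0.23685586, -0.29281294]), 'wrist_torque': array([-0.02146851, -0.00598609, -0.01629626]), 'gripper_force': 0.0, 'width': 85.72493387636061}
```

View pics/scene0.png

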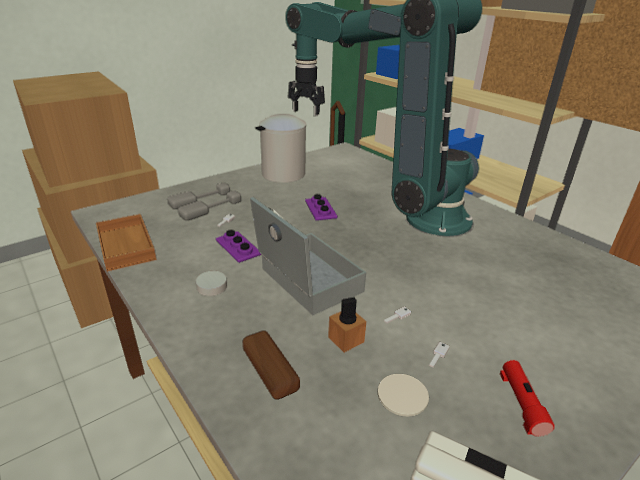

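View pics/top0.png

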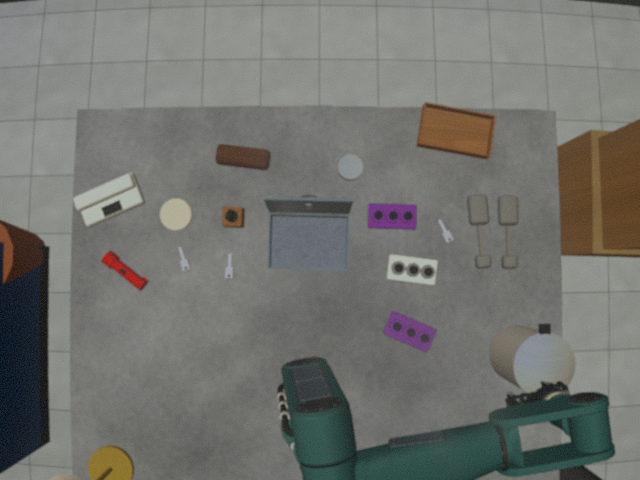

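The scene view shows the safe with its lid open (265-360, 200-310), the driver in its stand (347,320), and keys at (398,314), (440,353) and (227,219). In the top view the keys are at (184,259), (229,265) and (446,231). There are three keypad candidates in the top view: white (412,269), purple (392,216) and purple (410,331). The white one fits the description, so the purple ones are left alone. Next I make an enlarged crop and measure.

```bash
cat > h.py <<'E'
import numpy as np, cv2
from scipy.spatial.transform import Rotation as Ro
from cell import ctrl
def cam(n):
    p=ctrl.camera_params(n); return p['K'],p['k1'],np.array(p['xyz']),Ro.from_euler('xyz',p['orientation']).as_matrix()
def ray(n,uv):
    K,k,o,R=cam(n); uv=np.atleast_2d(np.float64(uv))
    d=(uv-[K[0,2],K[1,2]])/[K[0,0],K[1,1]]; s=d.copy()
    for _ in range(20): s=d/(1+k*(s**2).sum(1,keepdims=True))
    return o,np.c_[s,np.ones(len(s))]@R.T
def plane(n,uv,z):
    o,D=ray(n,uv); return (o+D*((z-o[2])/D[:,2:]))[:,:3]
def proj(n,P):
    K,k,o,R=cam(n); c=(np.atleast_2d(P)-o)@R; s=c[:,:2]/c[:,2:]
    s=s*(1+k*(s**2).sum(1,keepdims=True)); return s*[K[0,0],K[1,1]]+[K[0,2],K[1,2]]
def grab(n):
    im=ctrl.grab_frame(n)[:,:,::-1].copy(); cv2.imwrite(f'pics/last_{n}.png',im); return im
def crop(im,x0,y0,x1,y1,f,name): cv2.imwrite(f'pics/{name}.png',cv2.resize(im[y0:y1,x0:x1],None,fx=f,fy=f,interpolation=cv2.INTER_CUBIC))
def blobs(m,amin=15):
    n,l,s,c=cv2.connectedComponentsWithStats(m.astype(np.uint8)); return [(l==i,s[i],c[i]) for i in range(1,n) if s[i][4]>=amin]
E
python3 - <<'E'
from h import *
im=cv2.imread('pics/top0.png'); 
crop(im,165,190,365,340,4,'cropA') if 0 else crop(im,165,185,465,290,2.66,'cropA')
hsv=cv2.cvtColor(im,cv2.COLOR_BGR2HSV)
# keys: bright
g=im.min(2).astype(int)
for m,s,c in blobs(g>120):
    if s[4]<4000 and 90<c[0]<560 and 110<c[1]<370: print('bright',s,c.round(1),plane('top',c,0).round(0))
for nm,m in(('purple',(im[:,:,0]>im[:,:,1].astype(int)+40)&(im[:,:,2]>im[:,:,1].astype(int)+20)),('dark',im.max(2)<50)):
  for mm,s,c in blobs(m,12):
    if 90<c[0]<560 and 110<c[1]<350: print(nm,s,c.round(1),plane('top',c,18).round(0))
s=cv2.imread('pics/scene0.png')
crop(s,215,185,375,365,3.3,'cropB')
E
```

```text
bright [146 113   6   7  22] [148.3 116.2] [[923. 518.   0.]]
bright [303 125   8   6  24] [306.  126.8] [[886.  33.   0.]]
bright [346 126   6   7  15] [348.3 129.4] [[878. -95.   0.]]
bright [350 130   8   8  19] [354.2 133.3] [[ 866. -112.    0.]]
bright [340 134   7   5  17] [342.9 136. ] [[857. -78.   0.]]
bright [339 137  26  15 143] [351.7 145. ] [[ 830. -104.    0.]]
bright [337 151  27  28 546] [350.2 165.4] [[ 767. -100.    0.]]
bright [396 164  21  33 209] [404.5 179. ] [[ 727. -263.    0.]]
bright [151 175  13  15  59] [156.8 181.4] [[719. 484.   0.]]
bright [172 177   9   6  19] [175.4 179.7] [[724. 427.   0.]]
bright [ 81 186  62  40 827] [111.  205.2] [[647. 625.   0.]]
bright [420 189   8   6  16] [423.6 191.5] [[ 689. -321.    0.]]
bright [145 191  20   9  71] [155.6 195.7] [[676. 487.   0.]]
bright [414 192   8  12  39] [416.9 197.6] [[ 671. -300.    0.]]
bright [159 197  32  34 844] [174.7 213.6] [[621. 427.   0.]]
bright [135 208   7   8  21] [138.  211.7] [[627. 540.   0.]]
bright [438 219  16  24 159] [445.3 231.8] [[ 568. -385.    0.]]
bright [252 224  16  18  
[... 337 characters left out ...]
 191.   0.]]
bright [122 310   7   6  18] [124.8 312.4] [[324. 575.   0.]]
bright [112 342   6   6  17] [114.5 344.6] [[227. 607.   0.]]
bright [ 91 357   8  12  41] [ 94.3 362.5] [[172. 670.   0.]]
bright [ 99 358  32  22 145] [112.8 369.6] [[152. 612.   0.]]
bright [118 358   8   8  19] [121.  361.4] [[177. 587.   0.]]
bright [237 367   6   7  17] [239.5 369.9] [[159. 228.   0.]]
purple [368 204  48  25 968] [391.5 215.9] [[ 613. -220.   18.]]
purple [384 312  52  39 940] [408.7 330.7] [[ 276. -269.   18.]]
dark [228 212   8   9  45] [231.6 215.7] [[613. 252.  18.]]
dark [406 213   5   6  13] [408.2 215.6] [[ 614. -270.   18.]]
dark [539 325  11   8  60] [544.3 328.6] [[ 276. -682.   18.]]
```

View pics/cropA.png

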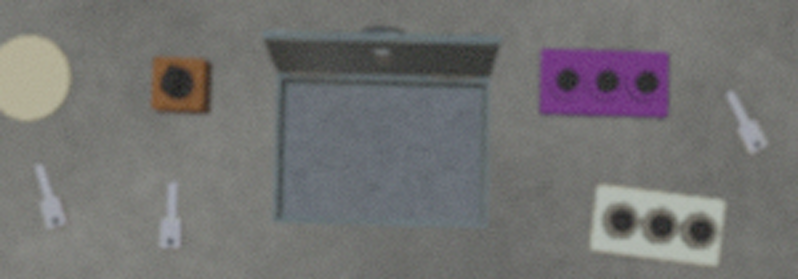

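View pics/cropB.png

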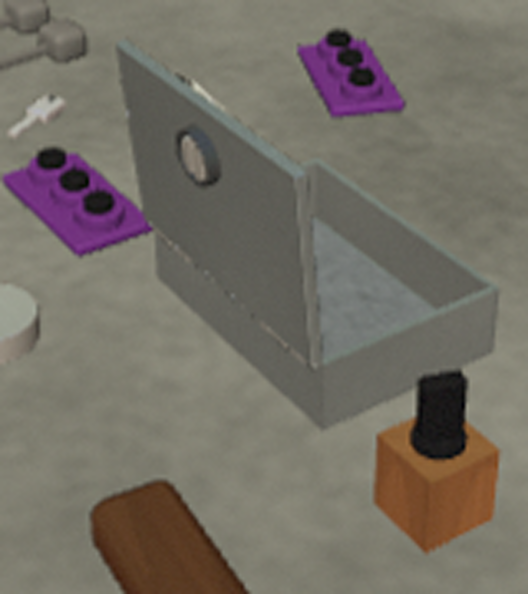

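Crop A confirms three keys with heads toward the robot, and that the white keypad is unlike the two purple ones. Crop B shows the driver's handle in its stand, with the wide side roughly facing the camera. The cam head is on the lid at crop (197,158).

```bash
cat >> h.py <<'E'
def key(im,uv,r=16,n='top'):
    x,y=int(uv[0]),int(uv[1]); p=im[y-r:y+r,x-r:x+r].astype(float).mean(2); p=cv2.resize(p,None,fx=4,fy=4,interpolation=cv2.INTER_CUBIC)
    bg=np.median(p); th=bg+0.45*(np.percentile(p,98)-bg)
    b=max(blobs(p>th,100),key=lambda b:b[1][4]); ys,xs=np.nonzero(b[0])
    q=np.c_[(xs+.5)/4-.5+x-r,(ys+.5)/4-.5+y-r]; P=plane(n,q,5)[:,:2]
    c=P.mean(0); w,v=np.linalg.eigh(np.cov((P-c).T)); a=v[:,1]; a=a*np.sign(a[0]); t=(P-c)@a
    return (c-11*a).round(1), round(float(np.arctan2(a[1],a[0])),3), round(float(np.ptp(t)),1), (P[t.argmin()]+17*a).round(1)
E
python3 - <<'E'
from h import *
im=cv2.imread('pics/top0.png'); s=cv2.imread('pics/scene0.png')
for uv in((184,259),(229,265),(446,231)): print('key',key(im,uv))
f=lambda x,y:(165+x/2.66,185+y/2.66)
print('btn',plane('top',[f(622,221),f(661,226),f(700,231)],20).round(0).tolist())
print('rimfront',plane('top',[f(275,222),f(487,228)],60).round(0).tolist())
print('lidedge',plane('top',[f(265,38),f(499,42)],220).round(0).tolist())
g=lambda x,y:(215+x/3.3,185+y/3.3)
print('scene rim +y near corner far?',plane('scene',[g(497,290),g(316,365)],60).round(0).tolist(), plane('scene',[g(324,428),g(157,283)],0).round(0).tolist())
# stand top by orange mask
hsv=cv2.cvtColor(im,cv2.COLOR_BGR2HSV)
m=np.zeros(im.shape[:2],bool); m[200:232,215:250]=((hsv[:,:,1]>110)|(im.max(2)<60))[200:232,215:250]
b=max(blobs(m),key=lambda b:b[1][4]); print('stand',b[1],plane('top',b[2],60).round(0))
cs,_=cv2.findContours(b[0].astype(np.uint8),0,1); r=cv2.minAreaRect(cs[0]); print(r)
print('flange/handle',plane('top',[(231.6,215.7)],66).round(0),plane('top',[(231.6,215.7)],112).round(0))
crop(s,325,285,375,355,8,'drv')
E
```

```text
key (array([472.1, 394.8]), 0.288, 72.6, array([467.9, 398.7]))
key (array([451.2, 261.3]), -0.061, 73.0, array([447.8, 267.7]))
key (array([ 557.8, -388.5]), 0.475, 73.0, array([ 552.5, -383.2]))
btn [[460.0, -240.0, 20.0], [454.0, -283.0, 20.0], [448.0, -327.0, 20.0]]
rimfront [[458.0, 138.0, 60.0], [452.0, -89.0, 60.0]]
lidedge [[635.0, 134.0, 220.0], [631.0, -90.0, 220.0]]
scene rim +y near corner far? [[462.0, 145.0, 60.0], [623.0, 138.0, 60.0]] [[615.0, 138.0, 0.0], [617.0, -82.0, 0.0]]
stand [222 207  21  20 340] [[606. 242.  60.]]
((232.0, 216.5), (19.0, 20.0), 90.0)
flange/handle [[608. 244.  66.]] [[604. 236. 112.]]
```

View pics/drv.png

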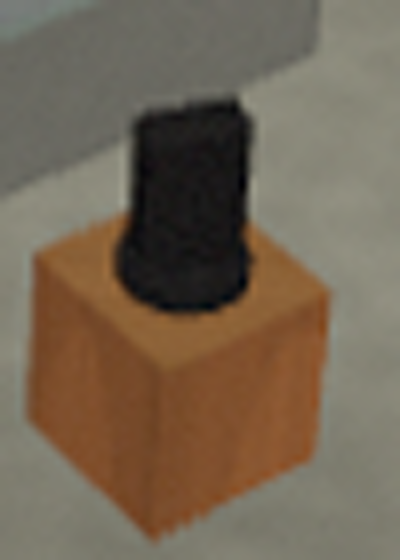

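Run:
```python
from h import *
g=lambda x,y:(325+x/8,285+y/8)
P=plane('scene',[g(137,122),g(165,107),g(240,97),g(251,118)],112); print(P.round(0).tolist(), P.mean(0))
S=plane('scene',[g(35,255),g(160,370),g(330,290)],60); print('stand',S.round(0).tolist(),(S[0]+S[2])/2)
for y in range(-90,90,15):
    a=np.radians(y); x=np.array([np.cos(a),np.sin(a),0]);v=np.array([-x[1],x[0],0]); c=np.array([606,243,0])
    q=proj('scene',[c+i*15*x+j*7*v+[0,0,112] for i,j in((-1,-1),(1,-1),(1,1),(-1,1))]); q=(q-[325,285])*8
    print(y,q.round(0).astype(int).tolist())
```

```text
[[621.0, 239.0, 112.0], [611.0, 239.0, 112.0], [592.0, 247.0, 112.0], [596.0, 255.0, 112.0]] [604.97184766 245.05264726 112.        ]
stand [[635.0, 218.0, 60.0], [637.0, 271.0, 60.0], [581.0, 274.0, 60.0]] [607.60056395 246.39443951  60.        ]
-90 [[250, 128], [172, 69], [131, 89], [208, 149]]
-75 [[254, 118], [157, 72], [126, 98], [224, 145]]
-60 [[254, 108], [144, 78], [126, 109], [237, 139]]
-45 [[250, 97], [134, 86], [129, 119], [247, 131]]
-30 [[242, 88], [128, 95], [137, 129], [253, 122]]
-15 [[230, 80], [125, 105], [149, 138], [255, 111]]
0 [[216, 73], [128, 116], [163, 144], [252, 101]]
15 [[200, 70], [134, 126], [180, 148], [245, 91]]
30 [[183, 68], [145, 135], [197, 150], [234, 82]]
45 [[167, 70], [158, 142], [214, 148], [221, 75]]
60 [[152, 74], [174, 147], [229, 144], [205, 71]]
75 [[140, 80], [191, 149], [241, 137], [189, 69]]
```

Call:
step_arm(xyz=[[0.0,0.0,0.1],[0.1,0.15,0],[0.1,0.15,0],[0.1,0.15,0],[0.1,0.15,0],[0.1,0,0],[0.1,0,0],[0.1,0,0],[0.1,0,0],[0,0,0]], twist=[0,0,0,0,0,0,0,0,0,0], jaw=0.6)

```text
t: 1.1
position: [349.7, -379.1, 255.1]
ee_rot: [-3.14, -0.0, 0.275]
contact_force: [-0.3, -0.1, 0.2]
width: 51.2
gripper_force: 0.0
```

Driver yaw is about -0.55 rad and the stand is at about (607,244). I'm going to the right-hand key first, now that the arm has moved off that area.

Call:
step_arm(xyz=[[0.165,-0.008,-0.08],[0.165,-0.008,-0.1],[0.165,-0.008,-0.1],[0.165,-0.008,-0.1],[0.165,-0.008,-0.1],[0,0,-0.15],[0,0,-0.15],[0,0,0],[0,0,0],[0,0,0]], twist=[0.1,0.1,0.1,0.1,0,0,0,0,0,0])

```text
t: 2.1
position: [554.7, -391.3, 64.7]
ee_rot: [3.137, -0.002, 0.471]
contact_force: [-0.8, 0.5, 0.9]
width: 51.0
gripper_force: 0.0
```

Run:
```python
from h import *
im=grab('top'); s=grab('scene')
a=im[200:420,330:560]; b=s[150:290,150:350]
H=440; A=cv2.resize(a,(460,440)); B=cv2.resize(b,(629,440))[:,:340]
cv2.imwrite('pics/k3.png',np.hstack([A,B])); print(ctrl.get_state()['position'])
```

```text
[ 555.05144575 -391.32242068   65.24622907]
```

View pics/k3.png

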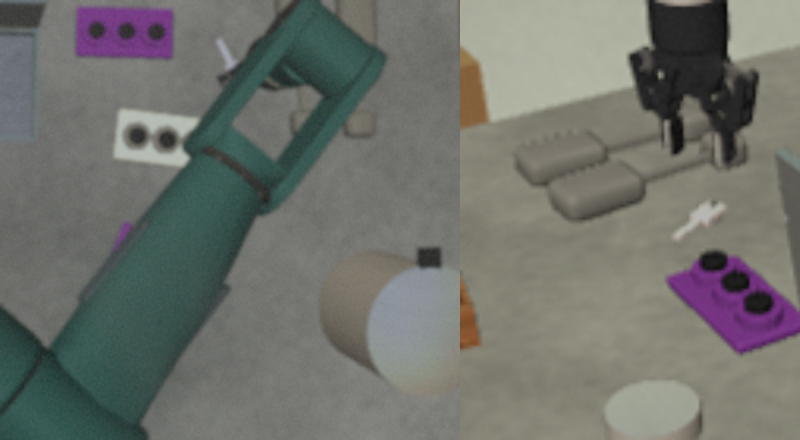

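The key is still in place at (700,215) in the crop, the gripper is above it, and no further key shows up. I'll check the hand's pixel against the calibration.

Run:
```python
from h import *
q=proj('scene',[[555,-391,65],[556,-389,12],[555,-391,85]]); print(((q-[150,150])*3.143+[460,0]).round(0))
P=plane('scene',[(150+(708-460)/3.143,150+211/3.143)],10); print(P)
```

```text
[[700. 159.]
 [704. 208.]
 [698. 141.]]
[[ 554.52160705 -383.62204068   10.        ]]
```

Call:
step_arm(xyz=[[0.004,0.012,-0.1],[0,0,-0.1],[0,0,-0.05],[0,0,0],[0,0,0]], twist=[0,0,0,0,0])

```text
t: 2.7
position: [555.6, -387.5, 0.6]
ee_rot: [3.139, -0.001, 0.472]
contact_force: [-0.1, -0.1, -0.3]
width: 51.2
gripper_force: 0.0
```

Call:
step_arm(xyz=[[0,0,0],[0,0,0],[0,0,0],[0,0,0],[0,0,0],[0,0,0]], twist=[0,0,0,0,0,0], jaw=0)

```text
t: 3.3
position: [555.7, -387.6, 0.7]
ee_rot: [3.139, -0.001, 0.472]
contact_force: [0.5, 0.3, 5.5]
width: 21.8
gripper_force: 61.5
```

Call:
step_arm(xyz=[[0,0,0.2],[0,0,0.2],[0,0.1,0.12],[-0.02,0.2,0],[-0.02,0.2,0],[-0.04,0.2,0],[-0.04,0.2,0],[-0.04,0.2,0],[0,0.2,0],[0,0.09,0]], twist=[0,0,0,0,-0.24,-0.24,-0.24,-0.24,0,0])

```text
t: 4.3
position: [514.3, -38.9, 128.4]
ee_rot: [-3.14, 0.001, -0.005]
contact_force: [0.2, -0.6, -0.1]
width: 22.1
gripper_force: 60.8
```

Call:
step_arm(xyz=[[0,0,0],[0,0,-0.18],[0,0,-0.18],[0,0,-0.1],[0,0,0],[0,0,0]], twist=[0,0,0,0,0,0])

```text
t: 4.9
position: [514.5, -43.2, 12.4]
ee_rot: [-3.141, 0.003, -0.009]
contact_force: [0.4, 1.6, -0.4]
width: 21.8
gripper_force: 76.1
```

Call:
step_arm(xyz=[[0,0,0],[0,0,0],[0,0,0],[0,0,0.1],[0,0,0.2],[0,0,0.2]], twist=[0,0,0,0,0,0], jaw=0.4)

```text
t: 5.5
position: [514.7, -43.8, 139.5]
ee_rot: [3.14, 0.002, -0.009]
contact_force: [1.3, -0.2, 0.6]
width: 34.0
gripper_force: 0.0
```

Call:
step_arm(xyz=[[-0.05,0.2,0],[-0.05,0.2,0],[-0.05,0.2,0],[-0.05,0.2,0],[-0.06,0.2,0],[0,0.2,0],[0,0,0],[0,0,0]], twist=[-0.1,0,0,0,0,0,0,0], jaw=0.6)

```text
t: 6.3
position: [452.9, 249.3, 139.1]
ee_rot: [3.14, -0.001, -0.056]
contact_force: [-0.9, -0.5, -0.5]
width: 51.3
gripper_force: 0.0
```

Run:
```python
from h import *
im=grab('top'); s=grab('scene')
A=cv2.resize(im[150:350,150:470],(640,400)); B=cv2.resize(s[180:380,230:470],(240,200))
B=cv2.resize(s[200:380,250:460],(233,200)); A[200:,:]=A[200:,:]
cv2.imwrite('pics/k2.png',A); cv2.imwrite('pics/k2s.png',cv2.resize(s[190:400,240:470],None,fx=2.6,fy=2.6)); print(ctrl.get_state()['position'])
```

```text
[453.18182874 247.8290854  138.93945592]
```

View pics/k2s.png

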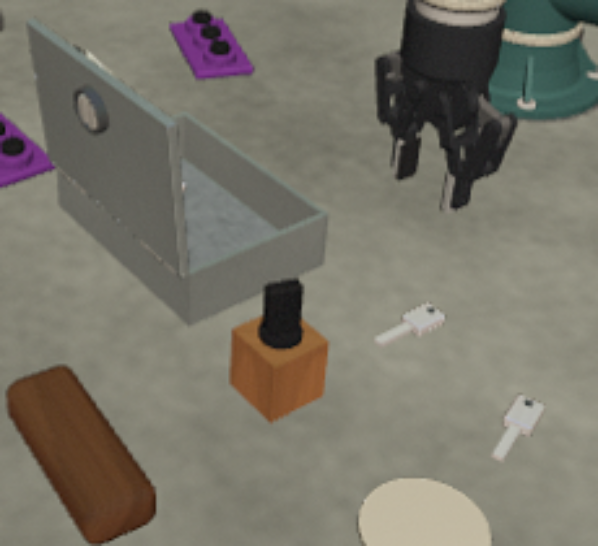

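Both left keys are unmoved, with heads at crop (427,319) and (523,413). I'll take the nearer one.

Call:
step_arm(xyz=[[-0.014,0.054,-0.1],[0,0,-0.15],[0,0,-0.15],[0,0,-0.1],[0,0,-0.05],[0,0,0],[0,0,0]], twist=[0,0,0,0,0,0,0])

```text
t: 7.1
position: [450.5, 262.2, 2.6]
ee_rot: [-3.141, -0.002, -0.06]
contact_force: [0.3, 0.3, 0.2]
width: 51.4
gripper_force: 0.0
```

Call:
step_arm(xyz=[[0,0,0],[0,0,0],[0,0,0],[0,0,0],[0,0,0],[0,0,0]], twist=[0,0,0,0,0,0], jaw=0)

```text
t: 7.7
position: [450.8, 263.3, 3.6]
ee_rot: [-3.14, -0.004, -0.058]
contact_force: [-0.6, -1.3, 5.8]
width: 22.3
gripper_force: 60.4
```

Call:
step_arm(xyz=[[0,0,0.2],[0,0,0.2],[0,0,0.12],[0.08,-0.18,0],[0.08,-0.18,0],[0.08,-0.18,0],[0,-0.17,0],[0,0,0],[0,0,0]], twist=[0,0,0,0,0,0,0,0,0])

```text
t: 8.6
position: [509.1, 84.6, 131.4]
ee_rot: [-3.141, 0.0, -0.06]
contact_force: [-0.0, 0.2, -0.5]
width: 22.2
gripper_force: 59.7
```

Call:
step_arm(xyz=[[0,0,-0.18],[0,0,-0.18],[0,0,-0.11],[0,0,0],[0,0,0]], twist=[0,0,0,0,0])

```text
t: 9.1
position: [509.0, 86.4, 14.3]
ee_rot: [-3.141, 0.0, -0.056]
contact_force: [0.7, 1.0, 0.4]
width: 22.0
gripper_force: 64.3
```

Call:
step_arm(xyz=[[0,0,0],[0,0,0],[0,0,0],[0,0,0.1],[0,0,0.2],[0,0,0.2]], twist=[0,0,0,0,0,0], jaw=0.4)

```text
t: 9.7
position: [508.3, 85.1, 139.9]
ee_rot: [3.141, 0.002, -0.058]
contact_force: [0.2, -0.2, -0.0]
width: 34.3
gripper_force: 0.0
```

Call:
step_arm(xyz=[[-0.03,0.2,0],[-0.03,0.2,0],[-0.03,0.2,0],[-0.03,0.2,0],[-0.03,0.2,0],[0,0.2,0],[0,0.03,0],[0,0,0],[0,0,0]], twist=[0.14,0.14,0.14,0.14,0.13,0,0,0,0], jaw=0.6)

```text
t: 10.6
position: [472.3, 389.0, 139.1]
ee_rot: [3.141, 0.0, 0.286]
contact_force: [-0.9, 0.0, -1.2]
width: 51.2
gripper_force: 0.0
```

Run:
```python
from h import *
s=grab('scene'); crop(s,240,190,470,400,2.6,'k1s')
print(ctrl.get_state()['position']); print(((proj('scene',[[471,394.5,10]])-[240,190])*2.6).round(0))
```

```text
[472.43072555 388.52360698 139.09847065]
[[524. 415.]]
```

View pics/k1s.png

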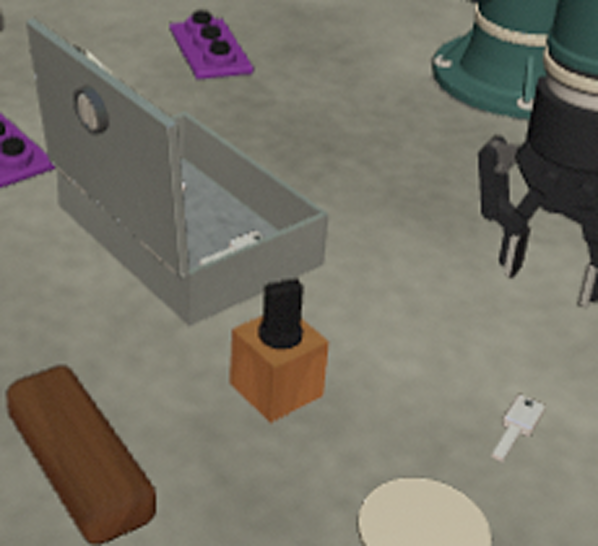

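Two keys are in the safe, and the third is still at (523,413), which matches the predicted (524,415). I'll grasp it and drop it in.

Call:
step_arm(xyz=[[-0.006,0.023,-0.1],[0,0,-0.15],[0,0,-0.15],[0,0,-0.1],[0,0,-0.05],[0,0,0],[0,0,0]], twist=[0,0,0,0,0,0,0])

```text
t: 11.35
position: [471.8, 395.5, 2.9]
ee_rot: [-3.141, -0.002, 0.286]
contact_force: [0.1, -0.3, -0.7]
width: 51.2
gripper_force: 0.0
```

Call:
step_arm(xyz=[[0,0,0],[0,0,0],[0,0,0],[0,0,0],[0,0,0],[0,0,0]], twist=[0,0,0,0,0,0], jaw=0)

```text
t: 11.95
position: [472.0, 396.6, 3.9]
ee_rot: [-3.141, -0.004, 0.287]
contact_force: [-0.1, -0.4, 6.3]
width: 21.6
gripper_force: 60.5
```

Call:
step_arm(xyz=[[0,0,0.2],[0,0,0.2],[0,0,0.13],[0,-0.2,0],[0,-0.2,0],[0,-0.2,0],[0.036,-0.2,0],[0.036,-0.2,0],[0.036,-0.2,0],[0.036,-0.2,0]], twist=[0,0,0,0,-0.15,-0.15,-0.15,-0.15,0,0])

```text
t: 12.95
position: [506.0, 47.1, 134.3]
ee_rot: [-3.142, -0.001, -0.013]
contact_force: [1.0, 0.7, -0.6]
width: 22.4
gripper_force: 59.8
```

Call:
step_arm(xyz=[[0,-0.1,0],[0,0,0],[0,0,-0.18],[0,0,-0.18],[0,0,-0.12],[0,0,0],[0,0,0]], twist=[0,0,0,0,0,0,0])

```text
t: 13.65
position: [505.9, 24.7, 14.2]
ee_rot: [-3.141, 0.001, -0.012]
contact_force: [0.8, -0.6, 0.2]
width: 21.8
gripper_force: 64.2
```

Call:
step_arm(xyz=[[0,0,0],[0,0,0],[0,0,0],[0,0,0.1],[0,0,0.2],[-0.05,0,0.2],[-0.2,0,0.2],[-0.2,0,0.2],[-0.1,0,0.0],[0,0,0]], twist=[0,0,0,0,0,0,0,0,0,0], jaw=0.4)

```text
t: 14.65
position: [396.9, 23.9, 210.8]
ee_rot: [3.141, -0.005, -0.013]
contact_force: [0.4, -0.8, -0.0]
width: 33.8
gripper_force: 0.0
```

Run:
```python
from h import *
im=grab('top'); s=grab('scene')
A=cv2.resize(im[100:400,70:560],(784,480)); cv2.imwrite('pics/all.png',A)
crop(s,200,170,480,400,2,'alls'); print(ctrl.get_state()['position'])
```

```text
[398.21570016  23.82083781 208.62761957]
```

View pics/all.png

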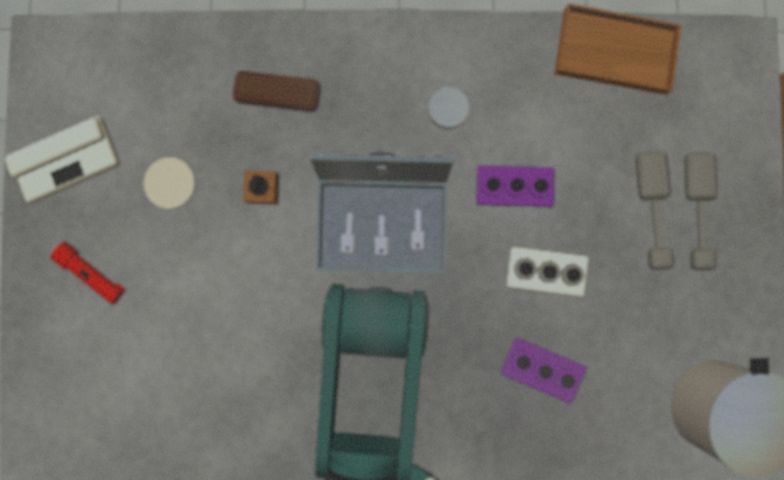

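All three keys are inside the safe, at (347,232), (381,235) and (417,230), with none left on the shelf. Next I swing the lid shut from behind, pushing beside the cam.

Call:
step_arm(xyz=[[0,0,0.17],[0,0,0.17],[0.1,-0.06,0],[0.18,-0.1,0],[0.18,-0.1,0],[0.18,0,0],[0.18,0,0],[0.18,0,0],[0.17,0,0],[0,0,0]], twist=[0,0,0,0,0,0,0,0,0,0], jaw=0)

```text
t: 15.75
position: [692.9, -40.0, 282.8]
ee_rot: [-3.14, 0.011, -0.013]
contact_force: [0.1, -0.4, -1.3]
width: -0.0
gripper_force: 0.0
```

Call:
step_arm(xyz=[[0,0,-0.14],[0,0,-0.14],[0,0,-0.13],[-0.09,0,0],[-0.09,0,0],[-0.082,0,0],[-0.048,0,-0.004],[-0.048,0,-0.005],[-0.046,0,-0.013],[-0.046,0,-0.014]], twist=[0,0,0,0,0,0,0,0,0,0])

```text
t: 16.75
position: [576.0, -39.2, 181.1]
ee_rot: [-3.14, -0.002, -0.013]
contact_force: [2.4, 1.1, 0.0]
width: -0.1
gripper_force: 1.1
```

Run:
```python
from h import *
im=grab('top'); s=grab('scene'); crop(s,200,150,480,360,2.6,'lid1'); st=ctrl.get_state(); print(st['position'],st['contact_force'])
```

```text
[574.41768106 -39.54091581 180.57136367] [-0.42209093 -0.01589483 -0.12926274]
```

View pics/lid1.png

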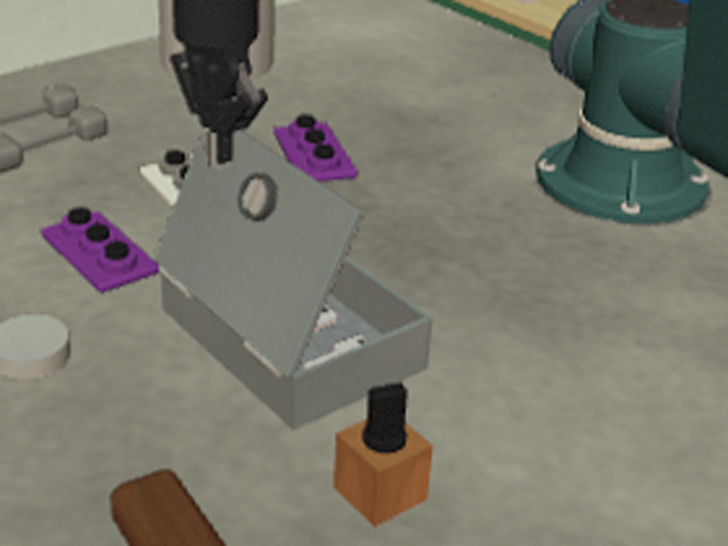

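The lid follows, now at about 60°, with the finger beside the cam. I continue along the arc.

Call:
step_arm(xyz=[[-0.03,0,-0.041],[-0.032,0,-0.041],[-0.037,0,-0.03],[-0.037,0,-0.03],[-0.06,0,-0.076],[-0.045,0,-0.085],[-0.027,0,-0.092],[-0.006,0,-0.03],[0,0,0],[0,0,0]], twist=[0,0,0,0,0,0,0,0,0,0])

```text
t: 17.85
position: [508.1, -40.0, 76.0]
ee_rot: [3.141, -0.001, -0.013]
contact_force: [0.7, 0.5, 0.1]
width: 0.2
gripper_force: 0.0
```

Call:
step_arm(xyz=[[0,0,-0.012],[0,0,-0.012],[0,0,0],[0,0,0]], twist=[0,0,0,0])

```text
t: 18.25
position: [508.0, -39.9, 70.1]
ee_rot: [3.141, -0.002, -0.013]
contact_force: [0.8, -0.7, 1.9]
width: 0.3
gripper_force: 0.9
```

Call:
step_arm(xyz=[[0,0,-0.008],[0,0,-0.008],[0,0,0],[0,0,0]], twist=[0,0,0,0])

```text
t: 18.65
position: [508.1, -39.9, 69.9]
ee_rot: [3.141, -0.003, -0.013]
contact_force: [-6.6, 1.3, 18.4]
width: -0.1
gripper_force: 9.5
```

The lid is down on its stop (18 N at z=69.9). I'll back off, turn the wrist half a turn so that joint 6 has range for the cam, then look at the slot and the driver.

Call:
step_arm(xyz=[[0,0,0.1],[0,0,0.2],[0,0,0.2],[-0.1,0.1,0.2],[-0.1,0.2,0],[-0.1,0.2,0],[0,0.2,0],[0,0.2,0],[0,0.2,0],[0,0,0]], twist=[0,0.3,0.3,0.3,0.3,0.3,0.3,0.3,0.3,0.3], jaw=0.5)

```text
t: 19.65
position: [440.4, 225.4, 230.4]
ee_rot: [-3.139, -0.002, 1.351]
contact_force: [0.5, -1.4, -0.1]
width: 42.7
gripper_force: 0.0
```

Run:
```python
from h import *
n=6
im=sum(grab('top').astype(float) for _ in range(n))/n; s=sum(grab('scene').astype(float) for _ in range(n))/n
im=im.astype(np.uint8); s=s.astype(np.uint8); cv2.imwrite('pics/topS.png',im); cv2.imwrite('pics/sceneS.png',s)
st=ctrl.get_state(); print(st['position'],st['ee_rot'],st['joint_pos'])
pt=proj('top',[[497,25,80]])[0]; ps=proj('scene',[[497,25,80]])[0]; print(pt,ps)
a,b=[int(v) for v in pt]; c,d=[int(v) for v in ps]
A=cv2.resize(im[b-20:b+20,a-20:a+20],(400,400),interpolation=cv2.INTER_CUBIC)
B=cv2.resize(s[d-20:d+20,c-20:c+20],(400,400),interpolation=cv2.INTER_CUBIC); print(a-20,b-20,c-20,d-20)
cv2.imwrite('pics/slot.png',np.hstack([A,B]))
```

```text
[442.11658857 219.56117393 231.25857183] [ 3.14134044e+00 -1.42509979e-04  1.33512789e+00] [ 3.46035192e-01 -3.90998090e-02  1.49984511e+00 -1.96251633e-05
  1.68055832e+00  5.81701492e-01]
[308.0461251  254.77230835] [323.84725098 248.9426747 ]
288 234 303 228
```

View pics/slot.png

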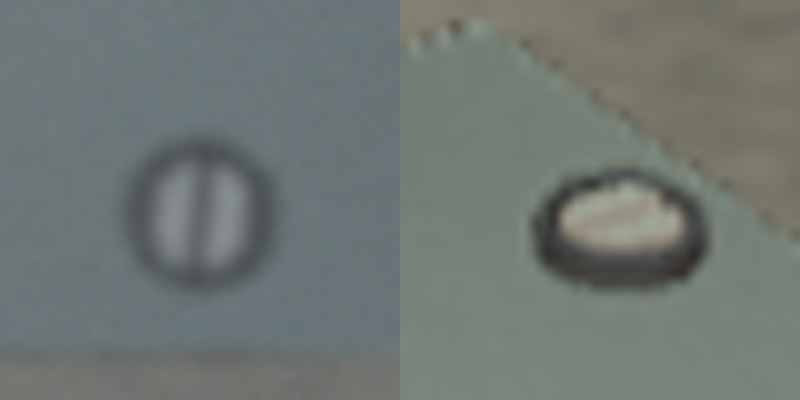

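The top view shows the slot running from (205,155) to (195,275) in the crop, so its yaw is about -0.08. In the scene crop the cam face is centred near (621,215).

Run:
```python
from h import *
im=cv2.imread('pics/topS.png'); s=cv2.imread('pics/sceneS.png')
A=cv2.resize(im[234:274,288:328],(400,400),interpolation=cv2.INTER_CUBIC).astype(float).mean(2)
B=cv2.resize(s[228:268,303:343],(400,400),interpolation=cv2.INTER_CUBIC).astype(float).mean(2)
u=lambda x,y,x0,y0:((x+.5)/10-.5+x0,(y+.5)/10-.5+y0)
# collar ring (dark) centroid hull in top
m=np.zeros((400,400),np.uint8); m[A<np.median(A)-14]=1; m[:100]=0; m[320:]=0
c=max(cv2.findContours(m,0,1)[0],key=cv2.contourArea); e=cv2.fitEllipse(c); print('ring',e, plane('top',[u(*e[0],288,234)],78))
pts=[]
for y in range(180,256,5):
    r=A[y,178:226]; w=np.clip(np.percentile(r,60)-r,0,None); pts.append((178+(w*np.arange(48)).sum()/w.sum(),y))
pts=np.array(pts); f=np.polyfit(pts[:,1],pts[:,0],1); print(f,np.polyval(f,e[0][1]))
P=plane('top',[u(np.polyval(f,y),y,288,234) for y in(160,213,270)],80); print('slot',P.round(1).tolist(),np.arctan2(*(P[0]-P[2])[1::-1]))
m=np.zeros((400,400),np.uint8); m[B>125]=1; m[:, :150]=0; m[:,295:]=0; m[:172]=0; m[260:]=0
c=max(cv2.findContours(m,0,1)[0],key=cv2.contourArea); e=cv2.fitEllipse(c); print('scene',e,plane('scene',[u(*e[0],303,228)],80))
print('hand check: top proj of TCP', proj('top',[ctrl.get_state()['position']]))
```

```text
ring ((201.34051513671875, 215.09019470214844), (154.78598022460938, 156.91497802734375), 134.9756622314453) [[496.24311671  26.04439487  78.        ]]
[-1.12414220e-01  2.24225411e+02] 200.04621448089006
slot [[511.6, 24.7, 80.0], [496.8, 26.3, 80.0], [480.8, 28.1, 80.0]] -0.10978335162613032
scene ((221.94161987304688, 217.90911865234375), (59.94122314453125, 113.96587371826172), 90.92002868652344) [[496.32064852  27.80363476  80.        ]]
hand check: top proj of TCP [[229.51663108 275.02174032]]
```

Slot centre is about (496.5, 27) with yaw -0.11. Now to the driver.

Call:
step_arm(xyz=[[0.082,0.012,-0.04],[0.082,0.012,-0.04],[0.082,0.012,-0.04],[0.082,0.012,-0.04],[0.082,0.012,-0.04],[0.082,0.012,-0.04],[0.083,0.012,-0.04],[0.083,0.012,-0.044],[0,0,0],[0,0,0]], twist=[0.28,0.28,0.28,0.28,0.28,0.28,0.28,0.28,0.27,0])

```text
t: 21.25
position: [606.6, 243.7, 148.8]
ee_rot: [-3.14, -0.001, 2.591]
contact_force: [-0.5, 0.5, 0.7]
width: 42.8
gripper_force: 0.0
```

Call:
step_arm(xyz=[[0,0,0],[0,0,0]], twist=[0,0])

```text
t: 21.45
position: [606.4, 244.1, 150.8]
ee_rot: [3.141, 0.001, 2.59]
contact_force: [-0.4, -0.1, 0.4]
width: 42.8
gripper_force: 0.0
```

Run:
```python
from h import *
s=grab('scene'); st=ctrl.get_state(); print(st['position'],st['ee_rot'],st['joint_pos'][5]); crop(s,310,230,390,360,4.5,'drv2')
```

```text
[606.38625834 244.14542043 150.91466229] [3.14066420e+00 7.23518275e-04 2.59031684e+00] -0.7234846595577262
```

View pics/drv2.png

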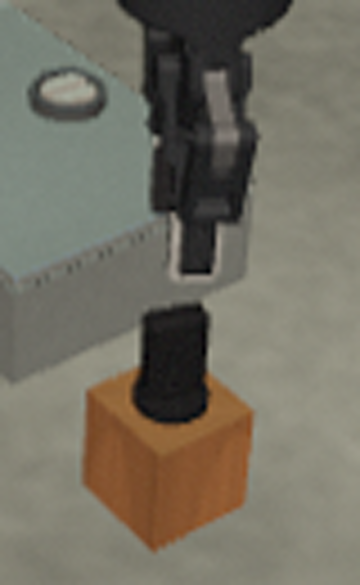

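Run:
```python
from h import *
f=lambda P:((proj('scene',P)-[310,230])*4.5).round(0).tolist()
print(f([[606.4,244.1,155],[606.4+11,244.1+18,155],[606.4,244.1,112],[606.4,244.1,60]]))
```

```text
[[181.0, 234.0], [190.0, 263.0], [175.0, 310.0], [168.0, 397.0]]
```

The alignment is good to about 2 mm, so I descend and grip.

Call:
step_arm(xyz=[[0,0,-0.1],[0,0,-0.1],[0,0,-0.08],[0,0,-0.036],[0,0,0],[0,0,0]], twist=[0,0,0,0,0,0])

```text
t: 22.1
position: [607.0, 244.3, 72.4]
ee_rot: [3.14, 0.001, 2.592]
contact_force: [0.4, 0.1, -0.1]
width: 42.5
gripper_force: 0.0
```

Call:
step_arm(xyz=[[0,0,0],[0,0,0],[0,0,0],[0,0,0],[0,0,0],[0,0,0]], twist=[0,0,0,0,0,0], jaw=0)

```text
t: 22.7
position: [607.4, 244.4, 72.9]
ee_rot: [3.139, 0.002, 2.592]
contact_force: [0.5, -0.1, 5.6]
width: 13.1
gripper_force: 59.1
```

Call:
step_arm(xyz=[[0,0,0],[0,0,0]], twist=[0,0])

```text
t: 22.9
position: [607.4, 244.4, 73.0]
ee_rot: [3.139, 0.002, 2.592]
contact_force: [-0.6, 0.5, 6.0]
width: 13.7
gripper_force: 59.1
```

Call:
step_arm(xyz=[[0,0,0.1],[0,0,0.18],[0,0,0.18],[-0.05,-0.1,0],[-0.1,-0.19,0],[-0.1,-0.19,0],[-0.1,-0.19,0],[-0.094,-0.198,0],[0,0,0],[0,0,0]], twist=[0,0,0,0,0.22,0.22,0.22,0.22,0,0])

```text
t: 23.9
position: [502.2, 40.5, 185.8]
ee_rot: [3.141, -0.0, 3.028]
contact_force: [-0.0, 0.8, -1.3]
width: 13.0
gripper_force: 59.0
```

Call:
step_arm(xyz=[[0,0,-0.08],[0,0,-0.06],[0,0,0],[0,0,0],[0,0,0]], twist=[0,0,0,0,0])

```text
t: 24.4
position: [503.5, 42.0, 152.1]
ee_rot: [3.141, 0.002, 3.033]
contact_force: [-0.0, -0.3, -1.0]
width: 13.6
gripper_force: 59.0
```

Run:
```python
from h import *
s=grab('scene'); st=ctrl.get_state(); print(st['position'],st['ee_rot'],st['contact_force']); crop(s,285,170,365,270,6,'ins')
p=st['position']; f=lambda P:((proj('scene',P)-[285,170])*6).round(0).tolist()
print(f([[p[0],p[1],p[2]-58],[496.5,26.8,80]]))
```

```text
[503.52758201  41.77819767 152.2314163 ] [3.14118948e+00 1.94661317e-03 3.03254198e+00] [-0.83505047 -0.58685586 -0.21260797]
[[247.0, 467.0], [237.0, 475.0]]
```

View pics/ins.png

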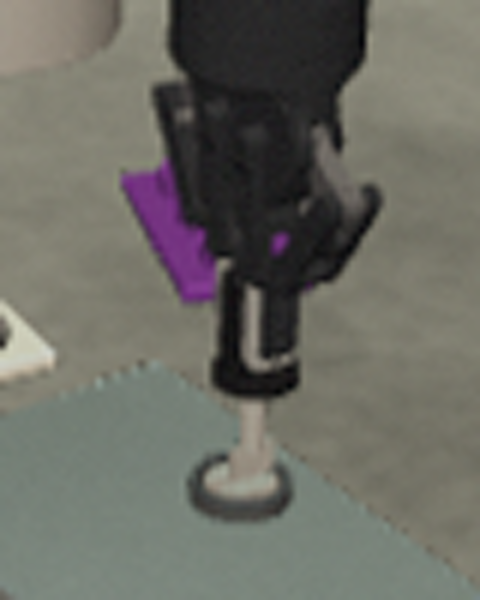

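The driver is held upright over the cam but not yet over its centre. I'll correct the remaining 7 and 15 mm.

Call:
step_arm(xyz=[[-0.014,-0.03,0],[-0.014,-0.03,0],[0,0,-0.02],[0,0,0],[0,0,0],[0,0,0]], twist=[0,0,0,0,0,0])

```text
t: 25.05
position: [495.7, 26.3, 146.1]
ee_rot: [3.141, -0.0, 3.032]
contact_force: [0.8, -0.0, -1.0]
width: 13.3
gripper_force: 59.0
```

Run:
```python
from h import *
im=grab('top');s=grab('scene'); st=ctrl.get_state(); p=st['position']; print(p,st['ee_rot'],st['contact_force'])
A=cv2.resize(s[215:270,290:360],(700,550),interpolation=cv2.INTER_CUBIC); cv2.imwrite('pics/ins2.png',A)
f=lambda P:((proj('scene',P)-[290,215])*10).round(0).tolist()
c=np.array([496.5,26.8,80]); a=np.array([np.cos(.11),-np.sin(.11),0]); t=np.array([p[0],p[1],p[2]-58])
print(f([t-10*a,t,t+10*a]),f([c-17*a,c,c+17*a]))
```

```text
[495.74522188  26.31138504 146.19726875] [3.14142387e+00 1.88996959e-04 3.03195617e+00] [ 0.25599677 -0.15402261 -1.23329352]
[[380.0, 303.0], [347.0, 313.0], [313.0, 323.0]] [[401.0, 325.0], [344.0, 342.0], [287.0, 360.0]]
```

View pics/ins2.png

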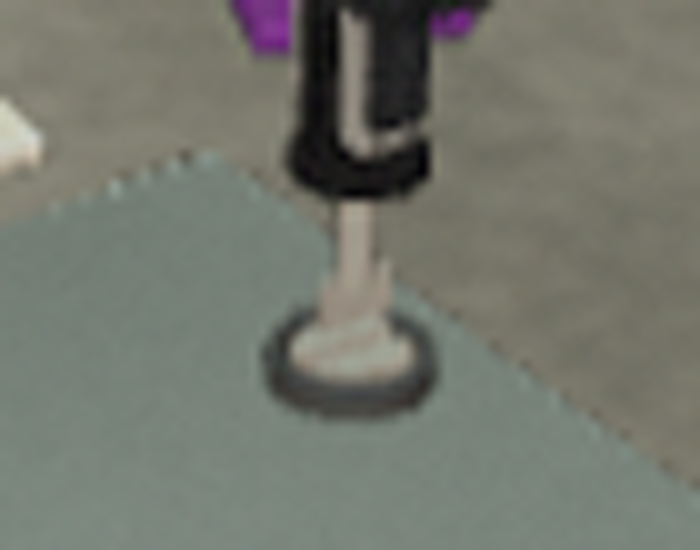

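The blade sits directly over the slot with the same pixel offset for both, so they are aligned. That was my last picture, so from here I go by force and position. Lowering gently.

Call:
step_arm(xyz=[[0.002,0.001,-0.016],[0,0,-0.016],[0,0,-0.01],[0,0,0],[0,0,0]], twist=[0,0,0,0,0])

```text
t: 25.65
position: [496.5, 26.5, 137.5]
ee_rot: [3.141, 0.002, 3.032]
contact_force: [-2.0, 0.5, 6.7]
width: 13.3
gripper_force: 60.4
```

Contact on the face at tip height 80 (6.7 N). I'll search across the slot in 1 mm steps.

Call:
step_arm(xyz=[[0,0.003,0],[0,0.003,0],[0,0,0],[0,0,0]], twist=[0,0,0,0])

```text
t: 26.05
position: [496.5, 27.0, 137.5]
ee_rot: [-3.139, 0.002, 3.032]
contact_force: [-1.8, -2.4, 7.9]
width: 13.6
gripper_force: 60.1
```

Call:
step_arm(xyz=[[0,0.003,0],[0,0.003,0],[0,0,0]], twist=[0,0,0])

```text
t: 26.35
position: [496.5, 27.4, 137.6]
ee_rot: [-3.137, 0.002, 3.031]
contact_force: [-2.6, -3.9, 7.1]
width: 13.3
gripper_force: 60.1
```

Call:
step_arm(xyz=[[0,0,0.016],[0,-0.005,0],[0,0,0],[0,0,0]], twist=[0,0,0,0])

```text
t: 26.75
position: [495.9, 28.4, 139.0]
ee_rot: [3.141, -0.001, 3.032]
contact_force: [0.2, -0.3, 0.2]
width: 13.5
gripper_force: 59.0
```

Call:
step_arm(xyz=[[0,0,-0.012],[0,0,-0.006],[0,0,0],[0,0,0]], twist=[0,0,0,0])

```text
t: 27.15
position: [496.5, 28.4, 137.6]
ee_rot: [3.141, 0.002, 3.032]
contact_force: [-3.2, -0.4, 9.8]
width: 13.2
gripper_force: 60.8
```

Call:
step_arm(xyz=[[0,0,0.016],[0,-0.004,0],[0,0,0],[0,0,-0.01],[0,0,-0.006],[0,0,0],[0,0,0]], twist=[0,0,0,0,0,0,0])

```text
t: 27.85
position: [496.4, 27.2, 137.5]
ee_rot: [3.142, 0.001, 3.032]
contact_force: [-4.3, -0.2, 10.7]
width: 13.3
gripper_force: 60.9
```

Call:
step_arm(xyz=[[0,0,0],[0,0,0],[0,0,0],[0,0,0]], twist=[0.05,0.05,0.05,0])

```text
t: 28.25
position: [497.0, 27.2, 137.6]
ee_rot: [3.142, 0.003, 3.107]
contact_force: [-1.6, -1.0, 9.2]
width: 13.7
gripper_force: 60.6
```

Call:
step_arm(xyz=[[0,0,0],[0,0,0],[0,0,0],[0,0,0],[0,0,0],[0,0,0],[0,0,0]], twist=[-0.05,-0.05,-0.05,-0.05,-0.05,-0.05,0])

```text
t: 28.95
position: [497.6, 27.0, 137.6]
ee_rot: [3.141, 0.004, 2.956]
contact_force: [-1.2, -1.1, 8.7]
width: 13.3
gripper_force: 60.4
```

Call:
step_arm(xyz=[[0,0,0.016],[-0.002,-0.007,0],[0,0,0],[0,0,-0.01],[0,0,-0.006],[0,0,0],[0,0,0]], twist=[0.075,0.075,0,0,0,0,0])

```text
t: 29.65
position: [495.5, 25.5, 134.8]
ee_rot: [3.142, -0.001, 3.032]
contact_force: [-0.2, -0.1, -1.4]
width: 13.4
gripper_force: 59.2
```

Call:
step_arm(xyz=[[0,0,0.016],[0,-0.004,0],[0,0,0],[0,0,-0.01],[0,0,-0.006],[0,0,0],[0,0,0]], twist=[0,0,0,0,0,0,0])

```text
t: 30.35
position: [495.5, 24.5, 134.9]
ee_rot: [3.141, -0.0, 3.032]
contact_force: [-0.6, -0.8, 0.1]
width: 13.6
gripper_force: 59.2
```

It drops in freely at y of about 25 (z 134.8, no force). I'll seat it near full depth.

Call:
step_arm(xyz=[[0,0.001,-0.008],[0,0,-0.008],[0,0,0],[0,0,0]], twist=[0,0,0,0])

```text
t: 30.75
position: [495.6, 24.7, 131.0]
ee_rot: [3.142, -0.0, 3.032]
contact_force: [0.2, -0.2, -0.4]
width: 13.4
gripper_force: 59.2
```

Call:
step_arm(xyz=[[0,0,0],[0,0,0],[0,0,0],[0,0,0],[0,0,0],[0,0,0],[0,0,0],[0,0,0],[0,0,0]], twist=[-0.1,-0.12,-0.12,-0.12,-0.12,-0.12,-0.12,-0.12,0])

```text
t: 31.65
position: [495.5, 24.0, 131.2]
ee_rot: [-3.14, 0.001, 2.562]
contact_force: [-1.0, -1.7, -0.9]
width: 13.3
gripper_force: 59.0
```

```bash
python3 -c "
from cell import ctrl
s=ctrl.get_state()
for k in('position','ee_rot','contact_force','wrist_torque'):print(k,s[k].round(3))"
```

```text
position [495.463  24.023 131.216]
ee_rot [-3.140e+00  1.000e-03  2.562e+00]
contact_force [-0.959 -1.706 -0.909]
wrist_torque [-0.472  0.206  0.12 ]
```

Call:
step_arm(xyz=[[0,0,0],[0,0,0],[0,0,0],[0,0,0],[0,0,0],[0,0,0],[0,0,0],[0,0,0],[0,0,0]], twist=[-0.12,-0.12,-0.12,-0.12,-0.12,-0.12,-0.12,-0.12,0])

```text
t: 32.55
position: [495.0, 23.6, 131.1]
ee_rot: [-3.139, 0.001, 2.083]
contact_force: [-2.9, -3.2, 0.5]
width: 13.8
gripper_force: 59.2
```

Call:
step_arm(xyz=[[0,0,0],[0,0,0],[0,0,0],[0,0,0],[0,0,0],[0,0,0],[0,0,0]], twist=[-0.12,-0.12,-0.12,-0.12,-0.12,-0.12,0])

```text
t: 33.25
position: [494.5, 23.4, 131.1]
ee_rot: [-3.138, 0.002, 1.723]
contact_force: [-3.2, -4.0, 2.3]
width: 13.5
gripper_force: 59.3
```

```bash
python3 -c "
from cell import ctrl
s=ctrl.get_state()
for k in('position','ee_rot','contact_force','wrist_torque'):print(k,s[k].round(3))"
```

```text
position [494.522  23.43  131.103]
ee_rot [-3.138e+00  2.000e-03  1.723e+00]
contact_force [-3.215 -3.961  2.251]
wrist_torque [-1.024  0.873  0.06 ]
```

Call:
step_arm(xyz=[[-0.003,-0.004,0],[0,0,0],[0,0,0],[0,0,0],[0,0,0],[0,0,0]], twist=[-0.1,-0.1,-0.1,-0.06,0,0])

```text
t: 33.85
position: [494.1, 23.2, 131.1]
ee_rot: [-3.14, 0.001, 1.544]
contact_force: [-3.4, -3.8, 2.2]
width: 13.2
gripper_force: 59.3
```

```bash
python3 -c "
from cell import ctrl
s=ctrl.get_state()
for k in('position','ee_rot','contact_force','wrist_torque'):print(k,s[k].round(3))"
```

```text
position [494.141  23.181 131.086]
ee_rot [-3.140e+00  1.000e-03  1.544e+00]
contact_force [-3.392 -3.775  2.205]
wrist_torque [-0.786  0.941  0.113]
```

Call:
step_arm(xyz=[[0,0,0],[0,0,0],[0,0,0],[0,0,0]], twist=[-0.08,-0.08,0,0])

```text
t: 34.25
position: [494.0, 23.2, 131.1]
ee_rot: [-3.14, 0.001, 1.464]
contact_force: [-4.4, -4.3, 0.9]
width: 13.6
gripper_force: 59.3
```

```bash
cat > s.py <<'E'
from cell import ctrl
s=ctrl.get_state()
for k in('position','ee_rot','contact_force','wrist_torque'):print(k,s[k].round(3))
E
python3 s.py
```

```text
position [494.039  23.196 131.114]
ee_rot [-3.140e+00  1.000e-03  1.464e+00]
contact_force [-4.432 -4.295  0.933]
wrist_torque [-0.829  0.942  0.133]
```

Call:
step_arm(xyz=[[0,0,0],[0,0,0],[0,0,0],[0,0,0]], twist=[-0.06,-0.06,0,0])

```text
t: 34.65
position: [494.0, 23.2, 131.1]
ee_rot: [-3.14, 0.002, 1.404]
contact_force: [-4.4, -3.8, 1.7]
width: 13.4
gripper_force: 59.3
```

```bash
python3 s.py
```

```text
position [493.971  23.193 131.105]
ee_rot [-3.140e+00  2.000e-03  1.404e+00]
contact_force [-4.446 -3.84   1.671]
wrist_torque [-0.818  1.019  0.1  ]
```

Call:
step_arm(xyz=[[0,0,0],[0,0,0],[0,0,0],[0,0,0]], twist=[-0.08,-0.08,0,0])

```text
t: 35.05
position: [493.9, 23.2, 131.1]
ee_rot: [-3.139, 0.002, 1.324]
contact_force: [-4.3, -3.3, 3.5]
width: 13.2
gripper_force: 59.5
```

```bash
python3 s.py
```

```text
position [493.877  23.205 131.129]
ee_rot [-3.139e+00  2.000e-03  1.324e+00]
contact_force [-4.319 -3.273  3.45 ]
wrist_torque [-0.816  1.076  0.269]
```

Call:
step_arm(xyz=[[0,0,0],[0,0,0],[0,0,0],[0,0,0]], twist=[-0.06,-0.06,0,0])

```text
t: 35.45
position: [493.8, 23.2, 131.1]
ee_rot: [-3.14, 0.002, 1.265]
contact_force: [-4.7, -3.3, 3.3]
width: 12.8
gripper_force: 59.7
```

```bash
python3 s.py
```

```text
position [493.812  23.215 131.146]
ee_rot [-3.140e+00  2.000e-03  1.265e+00]
contact_force [-4.659 -3.312  3.305]
wrist_torque [-0.855  1.113  0.608]
```

Torque climbed to 0.6 N m, so the cam is on its stop. I relax the twist, lift out, and check the slot's angle from the top image by numbers.

Call:
step_arm(xyz=[[0,0,0],[0,0,0],[0,0,0.02],[0,0,0.04],[0,0,0.1],[0,0,0.15],[0.1,0.15,0.0],[0.1,0.15,0],[0.1,0.15,0],[0.1,0.15,0]], twist=[0.1,0.1,0,0,0,0,0.25,0.25,0.25,0.25])

```text
t: 36.45
position: [596.5, 176.8, 210.4]
ee_rot: [3.137, -0.003, 1.868]
contact_force: [0.5, -0.8, -0.4]
width: 12.9
gripper_force: 61.2
```

Call:
step_arm(xyz=[[0.05,0.15,0],[0,0.1,0],[0,0,0],[0,0,0],[0,0,0],[0,0,0],[0,0,0],[0,0,0]], twist=[0.25,0.25,0.25,0.25,0.25,0.2,0,0])

```text
t: 37.25
position: [607.7, 237.1, 209.5]
ee_rot: [3.139, 0.0, 2.585]
contact_force: [0.5, 0.2, -0.3]
width: 13.2
gripper_force: 61.2
```

```bash
python3 s.py
python3 - <<'E'
from h import *
im=(sum(grab('top').astype(float) for _ in range(4))/4)
s=(sum(grab('scene').astype(float) for _ in range(4))/4).astype(np.uint8); cv2.imwrite('pics/sceneT.png',s)
A=cv2.resize(im[234:274,288:328],(400,400),interpolation=cv2.INTER_CUBIC).mean(2)
print(A[165:265:10,130:275:12].round(0).astype(int))
E
```

```text
position [607.728 237.134 209.524]
ee_rot [3.139 0.    2.585]
contact_force [ 0.539  0.206 -0.323]
wrist_torque [-0.014  0.037 -0.007]
[[ 89  88  97 108 108 109 109 107 107 103  97  86  94]
 [ 90  94 114 122 123 123 122 123 120 113  98  87  91]
 [ 92  97 121 136 140 139 138 139 133 124 104  88  94]
 [ 92  92 109 129 138 140 139 139 136 119  98  85  98]
 [ 96  85  91 109 120 123 123 123 119 106  85  84  99]
 [103  88  84  92  97  97  99  98  97  86  78  88 109]
 [110  97  81  82  83  84  82  84  81  77  81  97 111]
 [115 105  96  85  79  78  78  75  77  84  95 110 115]
 [118 115 109 100  91  85  85  86  91 102 109 114 116]
 [117 116 117 112 109 105 106 107 109 114 116 117 118]]
```

Run:
```python
from h import *
im=cv2.imread('pics/last_top.png'); x0,y0,x1,y1=255,175,370,280
g=cv2.resize(im[y0:y1,x0:x1],None,fx=.5,fy=.5,interpolation=cv2.INTER_AREA).mean(2).round(0).astype(int)
for i,r in enumerate(g): print(y0+2*i,' '.join('%3d'%v for v in r))
```

```text
175 115 116 117 118 118 116 116 113 113 111 114 115 113 114 111 113 113 114 113 116 116 117 119 116 113 115 115 120 119 117 115 115 114 118 118 119 120 118 120 118 117 118 109 120 142 147 148 148 148 150 148 139 123 120 119 120 123 125
177 116 117 117 118 119 117 115 115 113 115 117 116 116 115 114 113 115 116 115 116 118 119 119 118 115 113 116 118 116 115 116 115 115 113 116 118 117 118 119 120 119 118 120 109 112 129 139 145 143 137 128 114 119 123 119 122 124 124
179 117 118 120 121 121 117 115 114 113 114 118 117 118 118 115 117 118 118 118 116 117 115 115 117 115 117 118 119 117 115 116 117 117 115 117 116 117 115 116 120 119 117 121 123 115 106 107 108 109 112 115 120 120 121 123 123 124 123
181 118 118 119 120 119 121 116 116 115 113 115 116 118 119 119 120 121 118 117 115 114 113 116 115 119 118 116 118 116 113 115 117 116 118 116 116 116 117 117 118 118 120 122 124 122 120 116 117 119 122 121 118 121 121 120 121 122 121
183 118 119 120 117 118 118 119 119 116 115 116 117 117 119 120 120 118 117 116 114 114 118 118 118 120 118 116 116 116 117 116 116 117 117 116 118 119 118 
[... 10471 characters left out ...]
 121 122 124 119 123 126 124 124 122 121 119 119 118 116 117 117 116 118 116 117 116 116 113 113 116 114 114 114 114 113 113 113 115 116 119 116 116 114 115 112 113 111 112 109 108 109 112 110 112 112 110 110 110 112 115 117 117
275 126 124 122 121 122 123 123 122 121 122 122 121 120 120 118 118 114 113 117 119 120 118 115 116 113 116 112 113 111 114 113 112 113 115 117 118 115 112 115 115 114 113 112 110 112 112 111 112 108 109 110 115 113 112 115 117 117 117
277 126 124 118 121 122 124 124 123 121 122 122 120 121 121 117 118 118 118 118 120 120 116 113 113 115 115 116 114 111 113 113 113 115 116 115 115 115 114 115 115 116 116 111 109 112 111 109 111 108 107 109 111 114 117 115 115 116 118
```

The slot's dark line is now horizontal, so the cam is at a quarter turn. The ring and the front edge have shifted though: the lid was pulled up to about 0.3 rad when the driver came out, and I'll push it shut again afterwards. First I check how the driver sits in the hand.

Run:
```python
from h import *
im=cv2.imread('pics/sceneT.png'); P=[607.7,237.1]
for z in(202,196.5,175,152): print(z,proj('scene',[[*P,z]]).round(1))
u,v=proj('scene',[[*P,180]])[0]; u=int(u);v=int(v)
for r in range(v-22,v+26,2): print(r,' '.join('%3d'%x for x in im[r,u-20:u+21].mean(1)))
print(u-20)
```

```text
202 [[348.9 261.1]]
196.5 [[348.8 263.4]]
175 [[348.1 272.4]]
152 [[347.4 281.7]]
248 128 127 127 128 127 127 126 127 127 127 127 128 127 133  69  21  14  96 151  82  25  25  28  27  27  26  29  48  97  48  29  49  73 110 113 110 108 107 107 108 109
250 128 127 129 129 127 127 127 127 128 128 129 128 129 135  66  19  16 109 149 112  50  40  41  43  38  39  37  62 150  66  88 125 126 114 117 116 116 115 115 115 115
252 128 128 128 127 128 128 129 129 128 128 128 129 130 136  58  14  28 126 151  97  41  39  38  40  41  38  33  91 123  47  91 128 129 130 125 125 117 112 111 112 114
254 128 128 128 128 128 130 129 127 128 129 129 130 131 127  54  15  27 127 151  84  40  37  40  43  38  39  33 115 121  44 122 129 127 130 126 118 109 112 111 110 112
256 129 130 128 129 129 129 129 128 127 127 128 130 132 110  43  15  38 142 153  80  37  40  39  41  40  38  33 122  98  42 126 133 122 110 104 104 113 117 116 117 116
258 130 130 129 128 127 127 128 129 129 128 130 130 133 101  36  16  42 144 154  68  34  37  39  42  37  36  30 147  81  40 113 107 105 117  98 112 118 120 120 121 122
260 129 12
[... 2317 characters left out ...]
 105 102 131 132 130 130
288 113 109 105 103 103 104 104 105 104 103 105 106 106 105 105 107 108 106 105 106 106 107 108 107 107 106 106 107 106 106 107 107 106 108 107 105 110 134 135 133 133
290 102 102 103 103 104 104 104 104 104 104 105 106 107 106 107 107 107 106 106 106 107 109 107 105 108 107 106 105 105 106 107 107 107 107 107 103 115 135 137 136 135
292 103 105 105 104 104 104 105 106 106 107 107 106 107 107 107 107 106 105 105 106 106 106 105 106 106 107 106 107 107 107 105 104 103 102 114 126 135 138 138 139 139
294 104 106 105 104 103 105 105 104 105 105 105 105 106 108 106 106 106 106 105 105 106 106 105 105 106 107 106 104 103 114 115 130 133 138 138 136 136 136 138 138 138
328
```

The driver is upright and centred in the hand: flange at (349,264), tip at (348,283), as predicted. Returning it to the stand.

Call:
step_arm(xyz=[[0,0.029,0],[0,0,0],[0,0,-0.1],[0,0,-0.08],[0,0,-0.04],[0,0,0],[0,0,0]], twist=[0,0,0,0,0,0,0])

```text
t: 38.35
position: [607.7, 243.6, 154.3]
ee_rot: [3.141, 0.001, 2.587]
contact_force: [0.9, 0.5, -0.1]
width: 13.0
gripper_force: 61.2
```

Call:
step_arm(xyz=[[0,0,-0.08],[0,0,-0.08],[0,0,-0.08],[0,0,-0.06],[0,0,0],[0,0,0]], twist=[0,0,0,0,0,0])

```text
t: 38.95
position: [607.9, 243.7, 79.5]
ee_rot: [3.141, 0.001, 2.587]
contact_force: [-0.7, 0.1, -0.6]
width: 13.5
gripper_force: 61.2
```

Call:
step_arm(xyz=[[0,0,-0.012],[0,0,-0.01],[0,0,0],[0,0,0]], twist=[0,0,0,0])

```text
t: 39.35
position: [607.5, 243.5, 73.4]
ee_rot: [3.141, 0.0, 2.587]
contact_force: [-0.5, -0.4, -1.1]
width: 13.1
gripper_force: 61.2
```

Call:
step_arm(xyz=[[0,0,0],[0,0,0],[0,0,0],[0,0,0],[0,0,0],[0,0,0]], twist=[0,0,0,0,0,0], jaw=0.4)

```text
t: 39.95
position: [607.4, 243.5, 73.2]
ee_rot: [3.141, 0.0, 2.587]
contact_force: [0.1, 0.3, -0.3]
width: 33.8
gripper_force: 0.0
```

Driver released. Next I lift off, shut the jaws, and go over the lid beside the cam.

Call:
step_arm(xyz=[[0,0,0.1],[0,0,0.2],[0,0,0.2],[-0.06,-0.12,0],[-0.08,-0.2,0],[-0.08,-0.2,0],[-0.08,-0.2,0],[-0.08,-0.2,0],[-0.05,-0.2,0],[0,0,0]], twist=[0,0,0,0,0.2,0.2,0.2,0.2,0,0])

```text
t: 40.95
position: [504.6, -26.0, 198.6]
ee_rot: [-3.139, 0.001, 2.979]
contact_force: [0.5, 0.2, 0.3]
width: 34.4
gripper_force: 0.0
```

```bash
python3 s.py
python3 - <<'E'
from h import *
im=grab('top'); m=np.zeros(im.shape[:2],bool); hsv=cv2.cvtColor(im,cv2.COLOR_BGR2HSV)
m[200:232,215:250]=((hsv[:,:,1]>110)|(im.max(2)<60))[200:232,215:250]
b=max(blobs(m),key=lambda b:b[1][4]); print('stand',b[1],plane('top',b[2],60).round(1))
d=np.zeros_like(m); d[205:228,222:243]=(im.max(2)<60)[205:228,222:243]; b=max(blobs(d,5),key=lambda b:b[1][4]); print('flange',b[1],b[2],'was',)
o=cv2.imread('pics/top0.png'); d[:]=0; d[205:228,222:243]=(o.max(2)<60)[205:228,222:243]; b=max(blobs(d,5),key=lambda b:b[1][4]); print(b[1],b[2])
# keypad: white blob and buttons
g=im.min(2); kb=o[250:290,383:442]; 
k=[b for b in blobs(o.min(2)>120,500) if 380<b[2][0]<440 and 250<b[2][1]<290][0]
c,_=cv2.findContours(k[0].astype(np.uint8),0,1); r=cv2.minAreaRect(max(c,key=cv2.contourArea)); print(r)
u=cv2.resize(kb,None,fx=4,fy=4,interpolation=cv2.INTER_CUBIC)
for bb,s,cc in blobs((u.max(2)<75),150):
    q=(cc+.5)/4-.5+[383,250]; print(s[4],q.round(1),plane('top',[q],18).round(1))
print('pad centre',plane('top',[r[0]],12).round(1))
E
```

```text
position [504.611 -25.984 198.593]
ee_rot [-3.139e+00  1.000e-03  2.979e+00]
contact_force [0.543 0.16  0.32 ]
wrist_torque [ 0.047 -0.014  0.028]
stand [222 207  21  20 337] [[606.2 242.1  60. ]]
flange [226 211  11  10  82] [230.84146341 215.35365854] was
[226 211  11  11  85] [231.21176471 215.70588235]
((411.69873046875, 269.25982666015625), (50.486534118652344, 26.895315170288086), 7.594643592834473)
768 [398.4 267.5] [[ 461.2 -239.2   18. ]]
787 [413.2 269.5] [[ 455.4 -283.    18. ]]
772 [428.  271.4] [[ 449.7 -327.1   18. ]]
pad centre [[ 456.  -279.6   12. ]]
```

The driver is back within about 1 mm of its original pixel. Now I push the lid down again.

Call:
step_arm(xyz=[[-0.02,-0.064,0],[0,0,-0.1],[0,0,-0.1],[0,0,-0.1],[0,0,-0.05],[0,0,-0.05],[0,0,-0.05],[0,0,-0.04],[0,0,0],[0,0,0]], twist=[0,0,0,0,0,0,0,0,0,0], jaw=0)

```text
t: 42.0
position: [501.3, -36.8, 75.8]
ee_rot: [3.141, 0.0, 2.987]
contact_force: [0.1, -0.5, -0.1]
width: -0.1
gripper_force: 0.0
```

Call:
step_arm(xyz=[[0,0,-0.012],[0,0,-0.01],[0,0,0],[0,0,0]], twist=[0,0,0,0])

```text
t: 42.4
position: [501.0, -36.8, 70.2]
ee_rot: [3.141, 0.0, 2.987]
contact_force: [-0.3, 0.5, -0.4]
width: -0.1
gripper_force: 0.0
```

Call:
step_arm(xyz=[[0,0,-0.01],[0,0,-0.008],[0,0,0],[0,0,0]], twist=[0,0,0,0])

```text
t: 42.8
position: [501.2, -36.8, 69.9]
ee_rot: [-3.141, 0.001, 2.987]
contact_force: [-9.4, 0.8, 18.8]
width: 0.2
gripper_force: 9.4
```

Call:
step_arm(xyz=[[0,0,0.12],[0,0,0.2],[-0.04,-0.2,0],[-0.04,-0.2,0],[-0.04,-0.2,0],[-0.04,-0.2,0],[0,0,0],[0,0,0]], twist=[0,0,0,0,0,0,0,0])

```text
t: 43.6
position: [461.4, -233.7, 145.5]
ee_rot: [3.141, -0.0, 2.984]
contact_force: [-0.2, -0.4, 0.6]
width: -0.0
gripper_force: 0.0
```

```bash
python3 s.py
python3 - <<'E'
from h import *
im=(sum(grab('top').astype(float) for _ in range(4))/4)
A=cv2.resize(im[234:274,288:328],(400,400),interpolation=cv2.INTER_CUBIC).mean(2)
m=(A<np.median(A)-14).astype(np.uint8); m[:100]=0; m[320:]=0
c=max(cv2.findContours(m,0,1)[0],key=cv2.contourArea); e=cv2.fitEllipse(c); print('ring',e)
pts=[]
for x in range(165,240,5):
    r=A[190:238,x]; w=np.clip(np.percentile(r,60)-r,0,None); pts.append((x,190+(w*np.arange(48)).sum()/w.sum()))
pts=np.array(pts); f=np.polyfit(pts[:,0],pts[:,1],1); print('slot slope',f[0], pts[:,1].round(0))
print(A[150:285:9,140:265:10].round(0).astype(int))
E
```

```text
position [ 461.365 -233.69   145.47 ]
ee_rot [ 3.141 -0.     2.984]
contact_force [-0.157 -0.437  0.58 ]
wrist_torque [-0.014  0.026  0.045]
ring ((201.77035522460938, 214.73121643066406), (154.77798461914062, 156.93307495117188), 145.46621704101562)
slot slope 0.03638185661454391 [212. 213. 213. 214. 214. 213. 213. 213. 213. 214. 214. 215. 215. 215.
 216.]
[[112 106  98  89  82  81  79  78  82  88  97 106 112]
 [106  95  88  86  85  85  83  80  81  85  89  97 105]
 [ 96  86  90 101 108 108 104 102 100  97  92  87  93]
 [ 90  88 105 124 132 133 129 126 124 119 105  88  85]
 [ 93 101 119 135 141 141 139 137 137 134 117  96  85]
 [ 92 107 123 132 135 134 135 135 134 132 123 103  88]
 [ 90 100 109 113 116 115 113 115 118 118 114  99  86]
 [ 86  92 100 102  98 100  99  99 102 103  98  89  82]
 [ 90  98 110 115 112 112 113 111 111 109 103  93  83]
 [ 93 106 122 130 132 132 132 132 129 126 118 102  87]
 [ 91 103 122 135 140 140 140 140 139 133 119 100  87]
 [ 90  92 109 124 130 131 130 130 130 124 106  89  85]
 [ 94  87  94 104 110 110 109 110 108 104  90  83  87]
 [102  95  90  90  91  89  89  89  89  85  82  87  98]
 [108 103  96  89  84  82  81  80  83  85  87  97 106]]
```

The ring is back at its shut position, and the slot yaw of about -1.6 gives cam ≈ 1.57, so it is seated. Now the left button.

Call:
step_arm(xyz=[[0,-0.027,-0.12],[0,0,-0.15],[0,0,-0.14],[0,0,-0.04],[0,0,0],[0,0,0]], twist=[0,0,0,0,0,0])

```text
t: 44.4
position: [463.0, -239.7, 34.9]
ee_rot: [-3.14, 0.002, 2.988]
contact_force: [-0.1, -0.2, 0.6]
width: -0.1
gripper_force: 0.0
```

Call:
step_arm(xyz=[[0,0,-0.02],[0,0,-0.008],[0,0,0],[0,0,0]], twist=[0,0,0,0])

```text
t: 44.8
position: [463.8, -240.6, 28.0]
ee_rot: [-3.14, 0.005, 2.987]
contact_force: [4.1, 0.2, 5.3]
width: 0.2
gripper_force: 2.7
```

Call:
step_arm(xyz=[[0,0,-0.008],[0,0,0],[0,0,0]], twist=[0,0,0])

```text
t: 45.1
position: [463.9, -240.7, 27.8]
ee_rot: [-3.14, 0.005, 2.987]
contact_force: [0.3, 2.0, 14.4]
width: 0.1
gripper_force: 7.2
```

Bottomed at z=27.8 with 14 N, so the left button is down. Next the right one, 88 mm further in -y.

Call:
step_arm(xyz=[[0,0,0.05],[0,0,0.1],[-0.02,-0.16,0],[-0.028,-0.19,0],[0,0,0],[0,0,0]], twist=[0,0,0,0,0,0])

```text
t: 45.7
position: [448.3, -327.4, 60.7]
ee_rot: [3.14, -0.003, 2.984]
contact_force: [0.5, 0.5, -0.7]
width: -0.1
gripper_force: 0.0
```

Call:
step_arm(xyz=[[0,0,-0.09],[0,0,-0.03],[0,0,-0.02],[0,0,-0.012],[0,0,0],[0,0,0]], twist=[0,0,0,0,0,0])

```text
t: 46.3
position: [448.6, -325.3, 27.7]
ee_rot: [3.14, -0.004, 2.988]
contact_force: [-10.1, 7.3, 21.1]
width: -0.2
gripper_force: 10.6
```

Right button is down (27.7, 21 N). Now the middle one.

Call:
step_arm(xyz=[[0,0,0.05],[0,0,0.1],[0.01,0.08,0],[0.012,0.09,0],[0,0,0],[0,0,0]], twist=[0,0,0,0,0,0])

```text
t: 46.9
position: [455.2, -283.9, 61.1]
ee_rot: [-3.141, -0.001, 2.989]
contact_force: [-0.1, -0.3, -0.1]
width: -0.4
gripper_force: 0.0
```

Call:
step_arm(xyz=[[0,0,-0.09],[0,0,-0.03],[0,0,-0.015],[0,0,-0.012],[0,0,0],[0,0,0]], twist=[0,0,0,0,0,0])

```text
t: 47.5
position: [454.6, -284.7, 27.8]
ee_rot: [3.141, -0.002, 2.986]
contact_force: [-7.3, 6.2, 17.0]
width: 0.1
gripper_force: 8.5
```

Call:
step_arm(xyz=[[0,0,0.05],[0,0,0.2],[0,0,0.2],[0,0,0.2],[0,0,0],[0,0,0],[0,0,0],[0,0,0]], twist=[0,0,0,0,0,0,0,0])

```text
t: 48.3
position: [454.3, -284.0, 184.4]
ee_rot: [3.139, -0.004, 2.987]
contact_force: [-0.1, -0.1, -0.5]
width: -0.0
gripper_force: 0.0
```

```bash
python3 -c "
from cell import ctrl
print(ctrl.close_job())"
```

```text
the job is handed in; nothing more can be done
None
```

The job is handed in; by force readings and camera checks, all three keys are in the shut safe, the cam is at its stop, the driver is back in its stand, and the buttons were pressed left, right, middle. Pulling the driver out lifted the lid, so I pushed it shut again before the keypad; no verdict came back.

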